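Park a turned roller on the sloping drain board behind a chock

TASK

Park the thick aluminium roller on the sloping drain board to drip off, without letting it roll away. First set the wooden wheel chock (the block with one slanted face, not the plain block) flat on the board, then gently lay the roller crosswise on the board just uphill of the chock and let go only when the chock can hold it, so that it ends at rest against the chock. Leave the thin roller in its rest.

Things in the scene. Friction and masses are not known exactly. Their poses are not given: they have to be found in the camera images.
- roller: Thick roller: plain aluminium cylinder, diameter 44 mm, length 56 mm, about 0.2 kg, dark bore in each end. Origin at its centre; y is the cylinder's axis (x and z turn as it rolls). Starts level in a low black rest (74 mm across, 36 mm along the axis, 14 mm high), axis 30 mm above the bench; its ends stand 10 mm beyond the rest, so it can be gripped from above by both end faces.
- chock: Wooden chock, 60 long (x) x 44 wide (y) x 30 mm high, about 0.18 kg. Origin on its underside: upright back at x -32, flat top to x +2, then a 45 degree face down to the nose at x +28, 4 mm high. Grip its y sides near x -10. Nose uphill on the board, a roller touching it has its axis 41 mm uphill of this origin. A plain block (64 x 44 x 30 mm) is a bystander.
- board: Drain board: fixed steel plate 260 mm long (x), 180 mm wide (y), dark slots along x, sloping 6 degrees on a blue stand, low end (-x) roughly towards the robot. Origin: centre of its top face, 32 mm above the bench; x uphill along the face, y across, z square to it. Lips 6 mm high along both y edges; ends open: a roller left on it alone rolls off the low end.
- thin_roller: Thin roller, a bystander: aluminium cylinder 28 mm in diameter, 56 mm long, lying in a rest like the thick roller's. Origin at its centre, y along its axis.
There are look-alikes about, which are no part of the job. Leave any blue or purple look-alike of the chock alone. What is shaped like the roller but yellow is not meant.

How it is judged:
By the outcome, as a careful person would: the job done as asked, in the order asked, and still so for the second after the job is handed in, with the robot touching nothing.
It also fails if it takes over 58 s, if anything falls off the work surface, if the arm or the gripper's body presses on something with over 40 N, if the wrist force passes 120 N, or if a joint passes its speed limit or range.

ROBOT

A 7-joint arm with a two-finger parallel gripper is mounted at the origin on the work surface. World frame = base frame: x ahead of the robot, y to its left, z up, the work surface at z = 0. Lengths are in m, angles in rad, forces in N, time in s.
With the tool pointing down it reaches from about 0.425 to 0.825 m from the base axis. Payload 3.6 kg.
Tool frame: the origin (TCP) lies between the finger pads; the fingertips stand 11 mm ahead of it and the grasp point (between the pads) lies 8 mm behind it; z points along the fingers, y is the direction in which the jaws open and shut (so a half turn about z gives the same grasp; the last joint's range is limited). The gripper opens to 85 mm and grips with 20 to 120 N. Pads are 22 mm wide; open, the fingers measure 114 mm over their backs; the gripper's body (76 mm by 85 mm) begins 54 mm behind the grasp point. The pads swing forward as they close: fully open they stand 13 mm farther back than shut.
Start: joints at [-1.145, 0.615, -0.013, 1.423, 0.008, 1.103, -0.04], TCP at [0.284, 0.585, 0.217] pointing down, gripper open.
Joint ranges: [-3.12, 3.12], [-0.3, 2.06], [-1.34, 1.32], [0.26, 2.42], [-1.36, 4.5], [0.01, 1.98], [-2.84, 2.84]. Speed limits (rad/s): [2.79, 2.79, 3.14, 3.14, 3.14, 3.14, 3.14].

INTERFACE

Orientations are given as a 3x3 rotation matrix whose columns are the frame's x, y, z axes.
In Python, from plant import movep, movel, goto_joints, command_gripper, sleep, inverse_kinematics, get_image, get_calibration, Unreachable, sign_off, current_time_s, current_joint_pos, current_qd, current_joint_efforts, current_tcp_pos, current_tcp_rot, current_wrist_force, current_moment, current_finger_gap gives the robot as it stands. The module is installed in compiled form; this text tells all that it offers. Calls block until the motion is done:
- movep(position, orientation): joint-space move of the TCP to a pose.
- movel(position, orientation=None, velocity=0.15, f_stop=None): straight line of the TCP; orientation=None keeps the orientation; velocity is the mean speed in m/s. With f_stop (N) it stops when the force on the tool has changed by that much, and returns True; else False.
- goto_joints(angles): joint-space move.
- command_gripper(opening, squeeze=None): opening from 0.0 (shut) to 1.0 (fully open); squeeze is the grip in N (None keeps the last); returns when the fingers have stopped.
- sleep(seconds).
- inverse_kinematics(position, orientation): joint angles nearest the present ones, or None.
- get_image(name): name is "side" or "top"; returns (picture, depth): 420x560x3 uint8, red, green, blue; 420x560 float32, m along the optical axis (not along the pixel's ray), 0 where there is no reading.
- get_calibration(name): a dict with "fovy" (degrees; the focal length in pixels is half the picture's height over the tangent of half this angle, whatever the lens; pixels are square), "cx", "cy" (the principal point, pixels), "rvec" (rotation vector, rad) and "tvec" (3), from world to camera coordinates, as OpenCV has them. Camera axes: x right, y down, z forward; pixel columns grow to the right and rows downward; lengths in m; the calibration is good to about 2 mm. A picture is of the moment at which its call begins. get_calibration takes no time and is no camera call.
A pose or a line that the arm cannot do raises Unreachable and nothing moves.
- sign_off(): hands the job in, once; it reports no verdict.
Readings, each from a call of its own:
- current_time_s(): time.
- current_joint_pos(): joint angles.
- current_qd(): joint speeds.
- current_joint_efforts(): joint torques, N m.
- current_tcp_pos(): TCP position.
- current_tcp_rot(): TCP orientation.
- current_wrist_force(): force on the tool from outside, world axes, zero at the start.
- current_moment(): the same for the moment, N m.
- current_finger_gap(): opening from 0.0 (shut) to 1.0 (fully open).
Only numpy, scipy, OpenCV 4.12 (cv2) and the standard library are available. Lean on these libraries where they do the work, as an engineer would, in place of code of your own. Each camera call takes 0.05 s, during which the arm holds its last target.

## Working session

There is one attempt and no reset: what is moved stays moved. The work goes in short steps, each a Python script; the robot and the scene stay as the last script left them, time stands still between calls to the robot, and variables do not carry over. Pictures are saved under pics/ and viewed, and the job is handed in when it is done.

```bash
mkdir -p pics; ls
python3 - <<'E'
from plant import *
import cv2,numpy as np
for n in("side","top"):
    p,d=get_image(n); cv2.imwrite(f"pics/{n}0.png",p[:,:,::-1]); np.savez(f"{n}0.npz",p=p,d=d)
    c=get_calibration(n); print(n,c); print((d==0).mean(),d[d>0].min(),d.max())
print(current_time_s(),current_tcp_rot(),current_wrist_force())
E
```

```text
pics
side {'fovy': 53.91656798471984, 'cx': 280.9551048697239, 'cy': 207.37536774233237, 'rvec': array([ 2.05691002, -0.65147202,  0.39370404]), 'tvec': array([-0.39889176,  0.16815024,  0.77441515])}
0.003945578231292517 0.57323855 3.576643
top {'fovy': 45.14093923620256, 'cx': 285.4180226249943, 'cy': 214.76046676733114, 'rvec': array([ 2.18031518, -2.13543106,  0.13082027]), 'tvec': array([-0.04521645,  0.48678574,  1.10137165])}
0.004034863945578232 0.9966025 2.0386307
0.1 [[-8.99684776e-01  4.36538934e-01 -1.03061002e-03]
 [ 4.36540151e-01  8.99682272e-01 -2.12266368e-03]
 [ 5.96227357e-07 -2.35963085e-03 -9.99997216e-01]] [0.36060902 0.26384589 0.5998974 ]
```

View pics/side0.png

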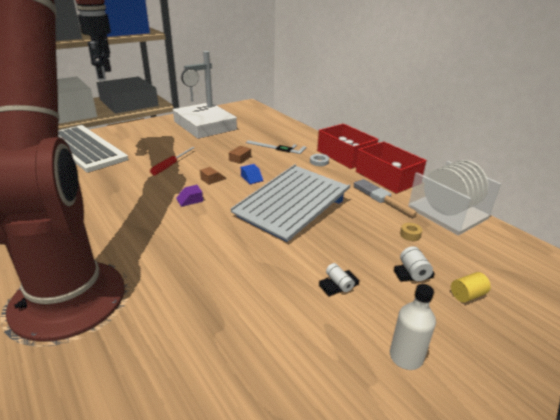

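View pics/top0.png

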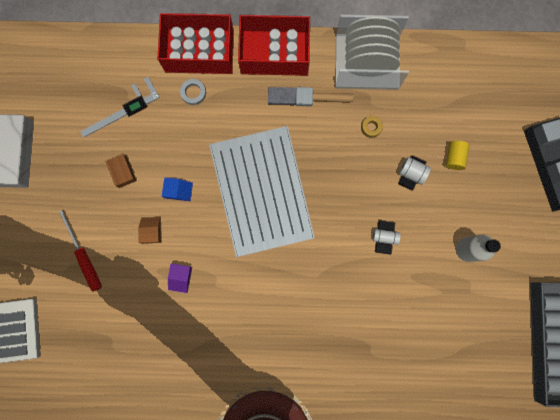

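The top view shows the board at about (262,191), two brown blocks at (120,170) and (149,231), the thick roller at about (414,172), the thin one at (386,237), and a yellow decoy at (458,155). I'll zoom in to tell the chock from the plain block.

```bash
cat > h.py <<'E'
import numpy as np,cv2
from plant import get_calibration
def cal(n):
    c=get_calibration(n); f=210/np.tan(np.radians(c['fovy'])/2)
    K=np.array([[f,0,c['cx']],[0,f,c['cy']],[0,0,1]]); R=cv2.Rodrigues(c['rvec'])[0]; return K,R,np.array(c['tvec'])
def pts(n,d):
    K,R,t=cal(n); v,u=np.mgrid[:420,:560]
    r=np.stack([(u-K[0,2])/K[0,0],(v-K[1,2])/K[1,1],np.ones(u.shape)],-1)*d[...,None]
    return (r-t)@R
def ray(n,uv,z):
    K,R,t=cal(n); uv=np.atleast_2d(uv).astype(float)
    r=np.c_[(uv[:,0]-K[0,2])/K[0,0],(uv[:,1]-K[1,2])/K[1,1],np.ones(len(uv))]@R
    o=-R.T@t; return o+r*((z-o[2])/r[:,2])[:,None]
def proj(n,P):
    K,R,t=cal(n); q=(np.atleast_2d(P)@R.T+t)@K.T; return q[:,:2]/q[:,2:]
E
python3 - <<'E'
from h import *
S=np.load('side0.npz');T=np.load('top0.npz')
a=cv2.resize(S['p'][130:220,160:280],(800,600),interpolation=cv2.INTER_CUBIC); cv2.imwrite('pics/zs.png',a[:,:,::-1])
a=cv2.resize(T['p'][140:260,90:210],(600,600),interpolation=cv2.INTER_CUBIC); cv2.imwrite('pics/zt.png',a[:,:,::-1])
a=cv2.resize(T['p'][140:260,365:485],(600,600),interpolation=cv2.INTER_CUBIC); cv2.imwrite('pics/zr.png',a[:,:,::-1])
X=pts('top',T['d'])
for u,v in[(120,170),(149,231),(414,172),(386,237),(262,191),(178,188),(179,278)]:print((u,v),X[v,u].round(4))
np.set_printoptions(linewidth=200)
print((X[152:190:2,104:136:2,2]*1000).round().astype(int)); print((X[214:246:2,134:164:2,2]*1000).round().astype(int))
E
```

```text
(120, 170) [0.5816 0.341  0.0309]
(149, 231) [0.4446 0.2676 0.0322]
(414, 172) [ 0.5869 -0.3189  0.0493]
(386, 237) [ 0.442  -0.2591  0.0348]
(262, 191) [0.5398 0.0186 0.0335]
(178, 188) [0.5433 0.2082 0.0297]
(179, 278) [0.3423 0.1964 0.0306]
[[  -2   -2    2   -1    1   -3   -1    1    1    1    0   -1    2    1    3    2]
 [   0    2    2    0    0    2    0    2   27   31   -2    4   -3    2    1    1]
 [   1   -1    2   -1   -1    2   32   29   31   31   30   11   -1    0   -3    4]
 [  -3    1    3    1   29   30   31   32   30   30   32   14    1   -1   -3    3]
 [   5   31   31   35   28   33   34   28   32   29   28   27    8    2    2    0]
 [  -1   33   29   34   31   27   25   26   30   29   30   29   16    2   -1   -1]
 [  -1    5   35   30   32   34   27   28   29   32   32   34   24    7    0    1]
 [  -1   -2   28   31   34   35   29   33   33   30   30   32   32   15    3   -1]
 [  -1    3   27   30   30   31   28   30   28   29   31   29   32   16    1   -1]
 [  -5    2    1   32   30   30   30   33   31   27   31   27   29   29    9   -1]
 [   3    1    3   31   31
[... 1270 characters left out ...]
  -1    0   29   28   26   33   31   34   30   29   31   28   23    7    0]
 [   5    1   30   33   28   32   35   31   32   33   36   33   24    8   -2]
 [  -3    4   30   29   30   31   35   30   30   31   28   29   26    9   -1]
 [   5   -2   33   32   28   31   30   30   30   31   32   34   29   10 1152]
 [   0   -5   30   28   29   30   33   30   31   30   30   28   31   13    0]
 [  -2    1    3   29   33   33   29   29   31   30   28   29   29   11    2]
 [   4    2   -2   32   27   29   28   36   31   30   31   29   30    9   -2]
 [  -2    3    1   31   31   33   30   27   22   16   16   13   10    9    0]
 [   3   -1   -2   -2    1   -1    5   -1    0    1    1   -1   -1    1    0]]
```

View pics/zs.png

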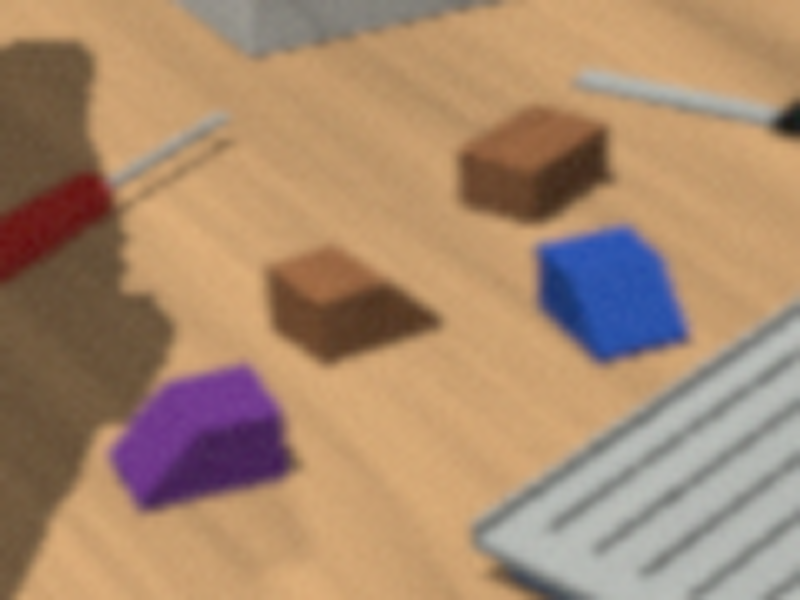

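View pics/zt.png

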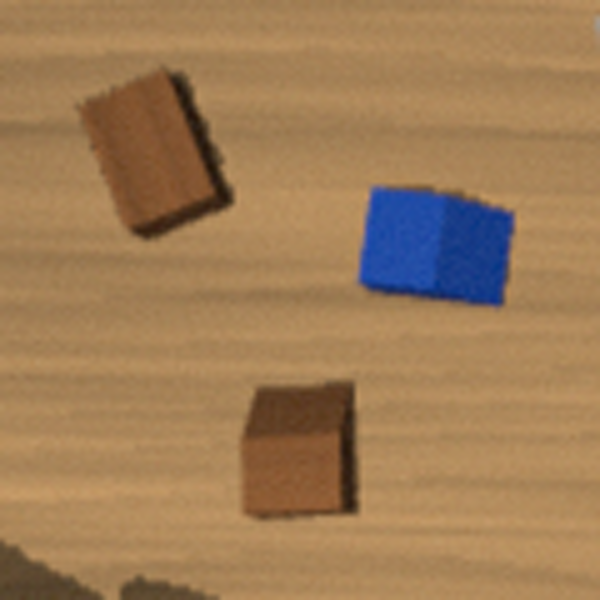

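View pics/zr.png

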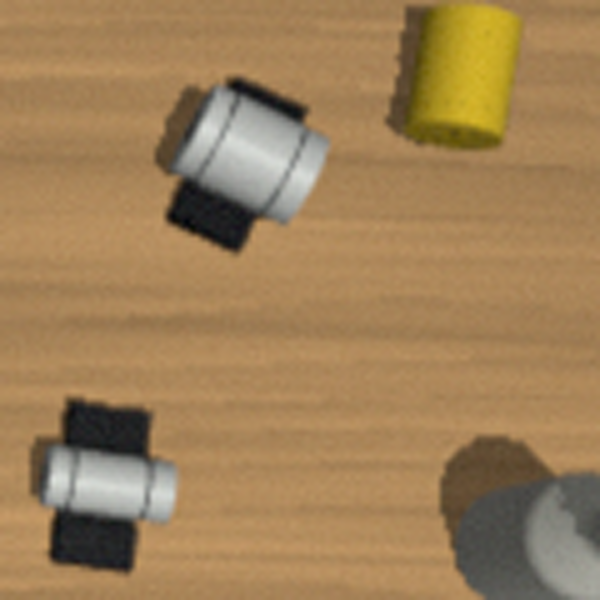

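```bash
cat > est.py <<'E'
from h import *
np.set_printoptions(suppress=True,linewidth=160,precision=4)
S=np.load('side0.npz');T=np.load('top0.npz')
from scipy.optimize import least_squares
D={'top':T,'side':S}
for n in D:
    K,R,t=cal(n); print(n,'cam at',-R.T@t)
    d=D[n]['d']; X=pts(n,cv2.medianBlur(d,5)); Xr=pts(n,d); p=D[n]['p'].astype(int); hsv=cv2.cvtColor(D[n]['p'],cv2.COLOR_RGB2HSV)
    inb=lambda x0,x1,y0,y1:(Xr[...,0]>x0)&(Xr[...,0]<x1)&(Xr[...,1]>y0)&(Xr[...,1]<y1)
    # bench level
    m=inb(.4,.65,-.2,-.12)&(abs(Xr[...,2])<.02); print(' bench z',np.median(Xr[m][:,2]))
    # chock
    m=inb(.38,.52,.22,.32)&(X[...,2]>.026)&(X[...,2]<.036)
    q=Xr[m]; q=q[abs(q[:,2]-.03)<.01]
    r=cv2.minAreaRect(q[:,:2].astype(np.float32)*1000); print(' chock top rect',r,len(q),'z',np.median(q[:,2]),'mean',q.mean(0))
    # board plane
    m=inb(.40,.68,-.08,.13)&(Xr[...,2]>.012)&(Xr[...,2]<.06)
    q=Xr[m]
    for _ in range(5):
        A=np.c_[q[:,:2],np.ones(len(q))]; c=np.linalg.lstsq(A,q[:,2],rcond=None)[0]; q=q[abs(A@c-q[:,2])<.004]
    print(' plane',c,'slope deg',np.degrees(np.arctan(np.hypot(*c[:2]))),'uphill dir deg',np.degrees(np.arctan2(c[1],c[0])),len(q))
    mb=m.astype(np.uint8); mb=cv2.morphologyEx(mb,cv2.MORPH_CLOSE,np.ones((7,7)));mb=cv2.morphologyEx(mb,cv2.MORPH_OPEN,np.ones((7,7)))
    cs,_=cv2.findContours(mb,0,1); cc=max(cs,key=cv2.contourArea)[:,0]
    # cast onto plane
    o=-R.T@t; rr=np.c_[(cc[:,0]-K[0,2])/K[0,0],(cc[:,1]-K[1,2])/K[1,1],np.ones(len(cc))]@R
    s=(c[2]+c[0]*o[0]+c[1]*o[1]-o[2])/(rr[:,2]-rr[:,:2]@c[:2]); P=o+rr*s[:,None]
    r=cv2.minAreaRect((P[:,:2]*1000).astype(np.float32)); print(' board rect',r); b=np.array(r[0])/1000; print(' z centre',b@c[:2]+c[2])
    # rollers
    for nm,x0,y0,rad,z in(('thick',.587,-.319,.022,.03),('thin',.442,-.259,.014,None)):
        m=inb(x0-.045,x0+.045,y0-.045,y0+.045)&(Xr[...,2]>.022)&(Xr[...,2]<.06)&(hsv[...,1]<60)&(hsv[...,2]>70)
        q=Xr[m]
        zz=z or .024
        def f(v):
            return np.hypot((q[:,0]-v[0])*-np.sin(v[2])+(q[:,1]-v[1])*np.cos(v[2]),q[:,2]-v[3])-rad
        best=min((least_squares(f,[x0,y0,a,zz],loss='soft_l1',f_scale=.002) for a in np.radians([-90,-60,-30,0,30,60])),key=lambda s:s.cost)
        v=best.x; al=(q[:,:2]-v[:2])@[np.cos(v[2]),np.sin(v[2])]; lo,hi=np.percentile(al,[1,99])
        c2=v[:2]+np.array([np.cos(v[2]),np.sin(v[2])])*(lo+hi)/2
        print(' ',nm,len(q),'centre',c2,'axis deg',np.degrees(v[2]),'z',v[3],'len',hi-lo,'rms',np.sqrt(np.mean(best.fun**2)))
E
python3 est.py
```

```text
top cam at [ 0.3499 -0.0376  1.1525]
 bench z 0.0003708365238626102
 chock top rect ((439.637939453125, 270.2511901855469), (38.55387878417969, 44.93353271484375), 3.670771598815918) 332 z 0.03046622746525328 mean [0.4392 0.2702 0.0304]
 plane [ 0.1022  0.0276 -0.0231] slope deg 6.0407811229016 uphill dir deg 15.10538101080229 8244
 board rect ((540.9012451171875, 19.656631469726562), (258.4010009765625, 180.87657165527344), 14.803385734558105)
 z centre 0.03268960584007885
  thick 512 centre [ 0.5955 -0.3244] axis deg 64.50394644383874 z 0.030343417364479427 len 0.055604517769444514 rms 0.002206412900981472
  thin 311 centre [ 0.4451 -0.2608] axis deg -97.89133604646385 z 0.022336074343550533 len 0.054513762236216914 rms 0.001983165754665172
side cam at [-0.0208 -0.6842  0.5644]
 bench z -0.0008944162126354095
 chock top rect ((432.6523132324219, 269.29119873046875), (34.14905548095703, 46.79846954345703), 5.143537998199463) 88 z 0.028648422705038354 mean [0.4333 0.2671 0.0287]
 plane [ 0.1008  0.0269 -0.0237] slope deg 5.957778591229685 uphill dir deg 14.930546742631563 4160
 board rect ((535.69775390625, 14.767921447753906), (263.3656005859375, 198.09414672851562), 14.863727569580078)
 z centre 0.03073461627963734
  thick 618 centre [ 0.5914 -0.3277] axis deg 65.05616825119577 z 0.028554140735356 len 0.05585654827684316 rms 0.004657386310064353
  thin 346 centre [ 0.4416 -0.264 ] axis deg -97.89944192264453 z 0.02081269382235901 len 0.05609673629934979 rms 0.0020534490370170497
```

Run:
```python
from h import *
np.set_printoptions(suppress=True,linewidth=160,precision=4)
t=ray('top',np.array([[243,437],[245,517],[340,513],[338,432]])/5+[89.6,139.6],.03)
s=ray('side',np.array([[265,268],[330,245],[378,283],[325,305]])/6.667+[159.6,129.6],.03)
for q in(t,s):
    print(q,q.mean(0)); e=np.roll(q,-1,0)-q; print(np.linalg.norm(e,axis=1),np.degrees(np.arctan2(e[:,1],e[:,0])))
from plant import *
import numpy as np
def Rz(yaw):
    c,s=np.cos(yaw),np.sin(yaw); y=np.array([c,s,0]);z=np.array([0,0,-1.]);return np.c_[np.cross(y,z),y,z]
for yw in(94,-86,65,-115):
  for p in([.445,.269,.1],[.593,-.326,.1],[.54,.02,.1]):print(yw,p,inverse_kinematics(p,Rz(np.radians(yw))))
```

```text
[[0.4532 0.2928 0.03  ]
 [0.4176 0.2899 0.03  ]
 [0.4202 0.2478 0.03  ]
 [0.4564 0.2505 0.03  ]] [0.4368 0.2702 0.03  ]
[0.0358 0.0422 0.0362 0.0424] [-175.3555  -86.3918    4.3652   94.2247]
[[0.4145 0.2845 0.03  ]
 [0.4474 0.2889 0.03  ]
 [0.4476 0.2465 0.03  ]
 [0.42   0.241  0.03  ]] [0.4324 0.2652 0.03  ]
[0.0332 0.0425 0.0281 0.0439] [   7.6678  -89.7119 -168.6642   97.2052]
94 [0.445, 0.269, 0.1] [-0.5015  0.5727 -0.1256  1.9278  0.1128  0.6477  0.9433]
94 [0.593, -0.326, 0.1] [ 0.4665  0.7711  0.007   1.4648 -0.0062  0.9057  2.116 ]
94 [0.54, 0.02, 0.1] [-0.017   0.5954 -0.0919  1.8727  0.0822  0.6771  1.4833]
-86 [0.445, 0.269, 0.1] [-0.9598  0.6354  0.5794  1.942  -0.5182  0.7156 -1.5696]
-86 [0.593, -0.326, 0.1] [ 0.1047  0.8742  0.7143  1.4785 -0.6278  1.0264 -0.5291]
-86 [0.54, 0.02, 0.1] [-0.4663  0.6698  0.6177  1.8868 -0.549   0.7602 -1.0418]
65 [0.445, 0.269, 0.1] [-0.5743  0.57   -0.0171  1.9301  0.0154  0.6416  0.5335]
65 [0.593, -0.326, 0.1] [ 0.3831  0.776   0.1599  1.4681 -0.1419  0.9088  1.7198]
65 [0.54, 0.02, 0.1] [-0.1016  0.5942  0.0368  1.8754 -0.033   0.6726  1.0891]
-115 [0.445, 0.269, 0.1] [-1.0448  0.6765  0.7276  1.9444 -0.6434  0.7671 -1.95  ]
-115 [0.593, -0.326, 0.1] [ 0.087   0.8868  0.7551  1.4792 -0.6625  1.0423 -1.0088]
-115 [0.54, 0.02, 0.1] [-0.5041  0.6885  0.685   1.8879 -0.6059  0.7836 -1.4923]
```

```bash
cat >> h.py <<'E'
def Rz(deg):
    a=np.radians(deg); y=np.array([np.cos(a),np.sin(a),0]);z=np.array([0,0,-1.]);return np.c_[np.cross(y,z),y,z]
def snap(tag):
    from plant import get_image
    for n in('top','side'):
        p,d=get_image(n); np.savez(f'{n}{tag}.npz',p=p,d=d)
    a=np.load(f'top{tag}.npz')['p'];b=np.load(f'side{tag}.npz')['p']; return a,b
def crop(a,u,v,w,h,f,name):
    cv2.imwrite(name,cv2.resize(a[v:v+h,u:u+w],None,fx=f,fy=f,interpolation=cv2.INTER_CUBIC)[:,:,::-1])
E
python3 - <<'E'
from h import *
from plant import *
R=Rz(94.5)
movep([.4395,.2685,.10],R)
command_gripper(0.6)
a,b=snap(1)
P=[.4395,.2685,.10]
print(current_time_s(),current_tcp_pos(),current_finger_gap(),proj('top',P),proj('side',P))
crop(b,150,40,160,150,4,'pics/s1.png');crop(a,80,160,140,120,5,'pics/t1.png')
E
```

```text
2.025 [0.43946591 0.26857857 0.10000184] 0.5981923807185873 [[139.76557309 230.51106251]] [[208.28299086 146.80076691]]
```

View pics/s1.png

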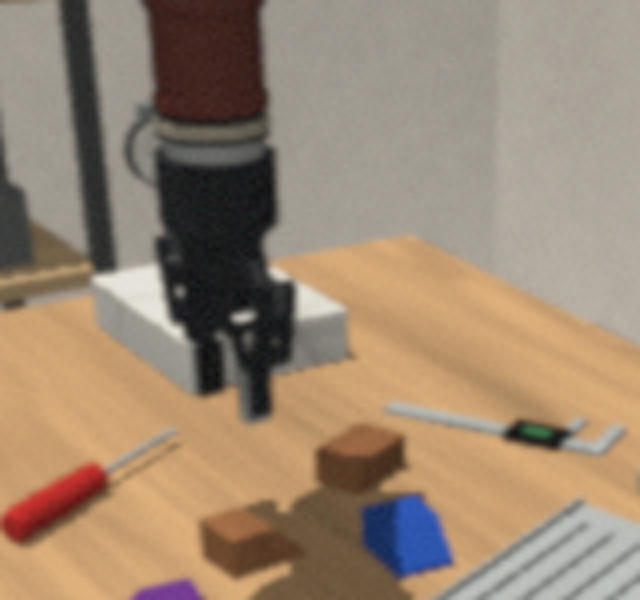

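View pics/t1.png

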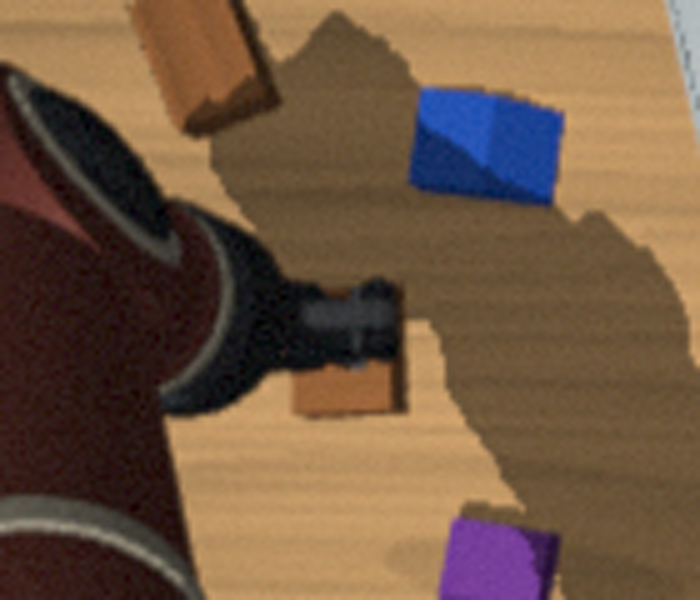

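Run:
```python
from h import *
np.set_printoptions(suppress=True,linewidth=160,precision=3)
d=np.load('side1.npz')['d'];p=np.load('side1.npz')['p'];X=pts('side',d)
m=(abs(X[...,0]-.44)<.06)&(abs(X[...,1]-.27)<.08)&(X[...,2]>.06)&(X[...,2]<.2)
m[:,:]&=(p.max(2)<90)
v,u=np.nonzero(m)
for r in range(125,150):
    k=m[r]; 
    if k.any(): print(r,np.nonzero(k)[0],X[r][k][:,2].round(3), X[r][k][:,0].round(3),X[r][k][:,1].round(3))
print(proj('side',[[.4395,.239,.09],[.4395,.298,.09],[.4395,.239,.10]]))
```

```text
125 [198 199 200 201 202 203 204 208 209 210 212 213 214 215 216 217 219 220 221 222] [0.156 0.158 0.156 0.155 0.156 0.155 0.154 0.174 0.177 0.176 0.182 0.183 0.184 0.184 0.183 0.171 0.179 0.18  0.179 0.18 ] [0.427 0.428 0.432 0.435 0.437 0.44  0.443 0.429 0.428 0.431 0.428 0.43  0.43  0.433 0.436 0.452 0.447 0.448 0.451 0.452] [0.296 0.29  0.294 0.294 0.291 0.292 0.292 0.239 0.231 0.231 0.215 0.212 0.208 0.207 0.207 0.233 0.214 0.21  0.209 0.207]
126 [199 200 201 202 203 204 205 208 209 210 212 213 214 215 216 217 219 220 221 222] [0.154 0.154 0.154 0.152 0.151 0.151 0.151 0.172 0.174 0.174 0.178 0.18  0.182 0.181 0.181 0.169 0.174 0.176 0.178 0.177] [0.429 0.431 0.433 0.438 0.441 0.443 0.445 0.428 0.428 0.43  0.429 0.429 0.429 0.432 0.434 0.452 0.449 0.449 0.449 0.452] [0.294 0.292 0.291 0.294 0.295 0.293 0.291 0.238 0.232 0.231 0.218 0.212 0.206 0.207 0.205 0.234 0.218 0.212 0.206 0.207]
127 [199 200 201 202 203 204 205 208 209 210 211 212 213 214 215 216 217 218 219 220 221 222] [0.152 0.151 0.151 0.149 0.15  0.149 0.149 0.169 0.171 0.172 0.172 0.178 0.177 0.18  0.18  0.174 0.173
[... 4239 characters left out ...]
1 0.223 0.23  0.229 0.227 0.229]
140 [212 213 214 215 216 217] [0.135 0.136 0.135 0.133 0.134 0.133] [0.433 0.434 0.438 0.442 0.443 0.446] [0.231 0.227 0.228 0.23  0.227 0.228]
141 [212 213 214 215 216 217] [0.131 0.131 0.132 0.13  0.129 0.128] [0.434 0.436 0.438 0.441 0.445 0.448] [0.232 0.231 0.228 0.23  0.23  0.232]
142 [212 213 214 215 216 217] [0.129 0.13  0.129 0.129 0.127 0.127] [0.433 0.434 0.437 0.44  0.444 0.446] [0.23  0.227 0.228 0.227 0.229 0.228]
143 [212 213 214 215 216] [0.128 0.128 0.125 0.125 0.125] [0.431 0.434 0.438 0.441 0.443] [0.227 0.227 0.231 0.229 0.229]
144 [213 214] [0.124 0.119] [0.434 0.442] [0.229 0.237]
[[213.66  154.003]
 [203.583 146.477]
 [213.431 150.587]]
```

```bash
cat > fing.py <<'E'
from h import *
def tips(tag,xc,yc,zl,zh,w=.07):
    s=np.load(f'side{tag}.npz');d,p=s['d'],s['p'];X=pts('side',d)
    m=(abs(X[...,0]-xc)<w)&(abs(X[...,1]-yc)<w)&(X[...,2]>zl)&(X[...,2]<zh)&(p.max(2)<110)&(p.max(2).astype(int)-p.min(2)<25)
    rows=np.nonzero(m.any(1))[0]
    for r in rows[-12:]:
        k=m[r]; print(r,np.nonzero(k)[0][[0,-1]],X[r][k][:,2].min().round(3),X[r][k][:,2].max().round(3),np.median(X[r][k][:,1]).round(3))
E
python3 - <<'E'
from h import *
from fing import *
from plant import *
command_gripper(1.0)
print(movel([.4395,.2685,.05],f_stop=6))
a,b=snap(2)
print(current_time_s(),current_tcp_pos(),current_finger_gap(),current_wrist_force(),current_joint_pos())
crop(b,150,60,140,130,4,'pics/s2.png')
tips(2,.44,.27,.02,.15)
E
```

```text
False
3.05 [0.44023101 0.26901583 0.05091026] 1.0018067301033409 [0.77728996 0.23248158 0.45748629] [-0.51817171  0.64750407 -0.10958041  1.97728761  0.13283428  0.52147795
  0.9283875 ]
149 [215 220] 0.112 0.119 0.213
150 [215 220] 0.111 0.114 0.212
151 [215 220] 0.107 0.112 0.214
152 [215 220] 0.105 0.107 0.212
153 [215 220] 0.103 0.105 0.211
154 [215 220] 0.099 0.103 0.212
155 [215 221] 0.096 0.098 0.213
156 [215 221] 0.092 0.096 0.212
157 [215 220] 0.089 0.093 0.213
158 [215 221] 0.086 0.09 0.213
159 [215 220] 0.085 0.087 0.214
160 [216 218] 0.08 0.084 0.22
```

View pics/s2.png

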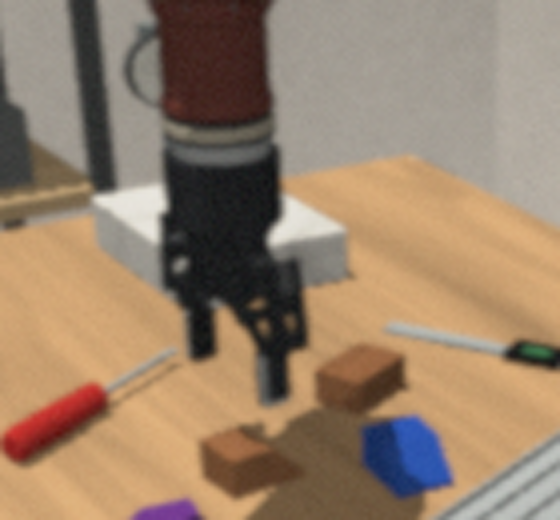

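Run:
```python
from h import *
from fing import *
from plant import *
print(movel([.4395,.2685,.02],velocity=.08,f_stop=5))
sleep(.2)
a,b=snap(3)
print(current_time_s(),current_tcp_pos(),current_finger_gap(),current_wrist_force(),current_tcp_rot())
crop(b,170,90,100,100,6,'pics/s3.png');crop(a,80,160,140,120,5,'pics/t3.png')
tips(3,.44,.27,.02,.15)
```

```text
False
3.875 [0.43974084 0.26865593 0.02038866] 1.0041896875583811 [-0.105927   -0.05222016 -0.29682403] [[-9.96915392e-01 -7.84806165e-02  7.02498300e-04]
 [-7.84803095e-02  9.96915560e-01  4.54548601e-04]
 [-7.36004741e-04  3.98014212e-04 -9.99999650e-01]]
160 [215 221] 0.081 0.087 0.213
161 [215 221] 0.079 0.082 0.212
162 [216 221] 0.075 0.079 0.214
163 [216 221] 0.073 0.076 0.212
164 [216 222] 0.069 0.073 0.212
165 [216 222] 0.066 0.071 0.212
166 [216 222] 0.062 0.067 0.213
167 [216 222] 0.06 0.064 0.212
168 [216 222] 0.057 0.062 0.212
169 [215 222] 0.049 0.058 0.214
170 [215 221] 0.049 0.055 0.218
171 [216 219] 0.047 0.051 0.217
```

View pics/s3.png

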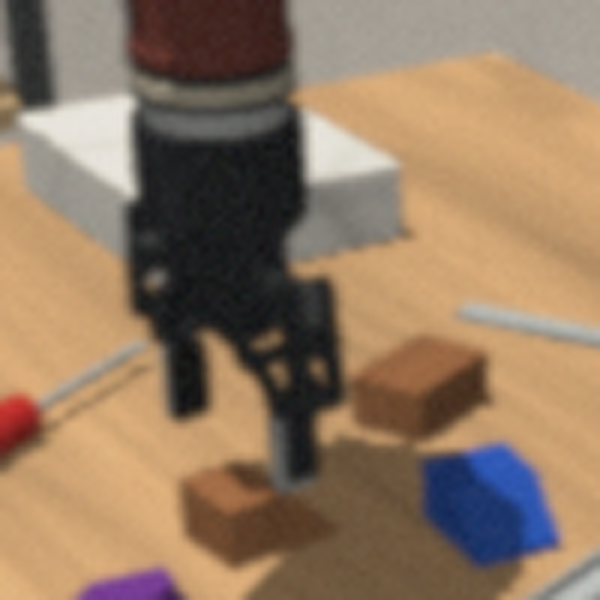

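View pics/t3.png

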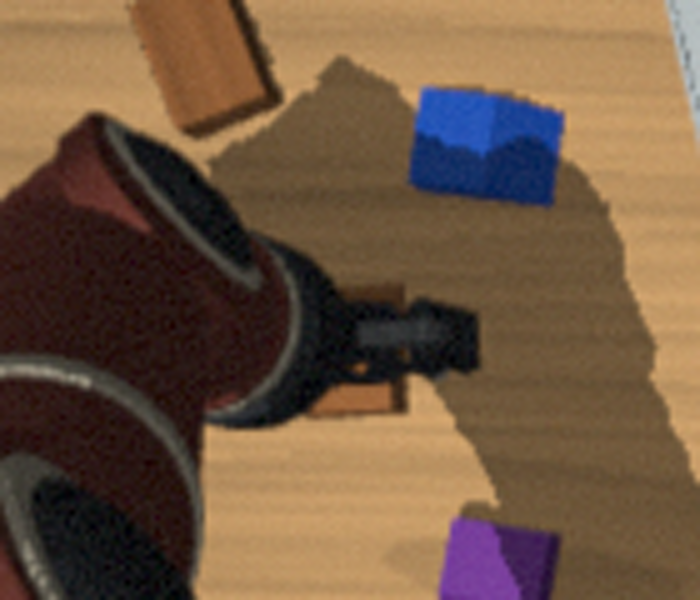

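Run:
```python
from h import *
from fing import *
from plant import *
print(movel([.4395,.2685,-.013],velocity=.06,f_stop=4))
print(current_tcp_pos(),current_wrist_force())
command_gripper(0.62)
print(current_finger_gap(),current_wrist_force())
a,b=snap(4)
print(current_time_s(),current_tcp_pos(),current_finger_gap(),current_wrist_force())
crop(b,170,100,100,90,6,'pics/s4.png');crop(a,80,160,140,120,5,'pics/t4.png')
tips(4,.44,.27,-.01,.1)
```

```text
False
[ 0.43948645  0.26852721 -0.01318535] [-0.15296645  0.05008498 -0.79357996]
0.6201256629530812 [ 0.08432375 -0.20898293  0.14632733]
5.1 [ 0.43956811  0.26855403 -0.01288861] 0.6211946318804384 [-0.12375034  0.68291707 -0.21015021]
171 [212 220] -0.001 0.054 0.219
172 [212 219] 0.039 0.05 0.227
173 [213 219] 0.034 0.039 0.231
174 [213 219] 0.032 0.037 0.231
175 [213 219] 0.03 0.034 0.227
176 [212 219] 0.027 0.033 0.228
177 [212 219] 0.024 0.027 0.229
178 [213 219] 0.02 0.023 0.228
179 [213 220] 0.003 0.022 0.23
180 [213 220] -0.0 0.018 0.229
181 [213 219] 0.007 0.016 0.229
182 [214 218] 0.004 0.009 0.233
```

View pics/s4.png

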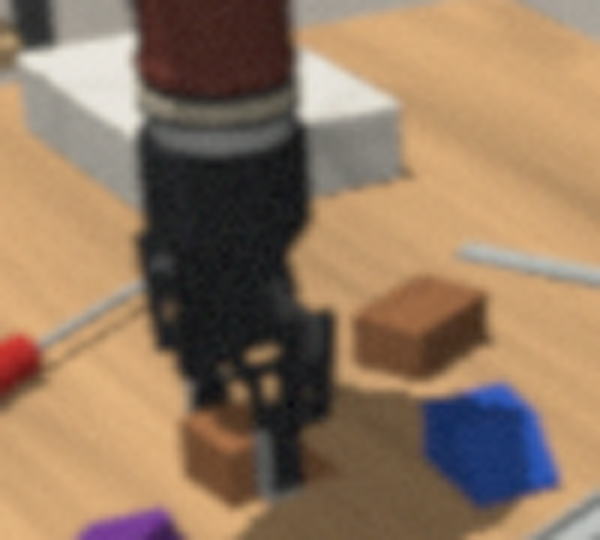

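View pics/t4.png

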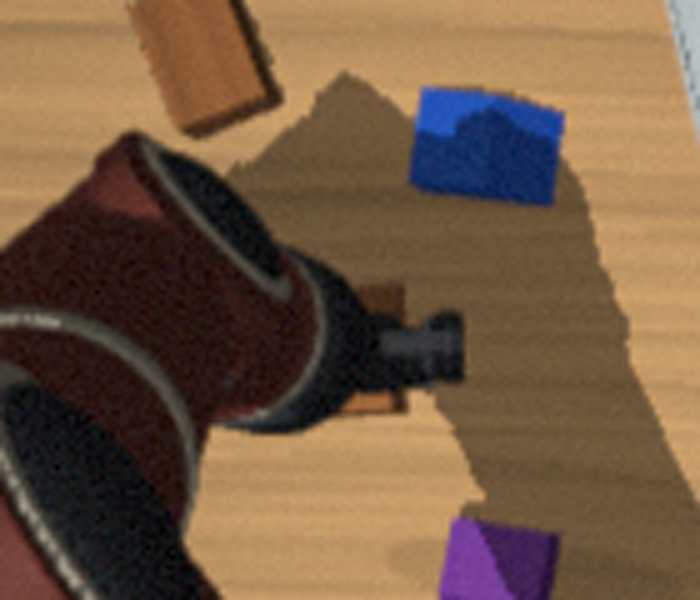

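Run:
```python
from h import *
from plant import *
command_gripper(0.0,40)
print(current_finger_gap(),current_wrist_force(),current_tcp_pos())
movel([.4395,.2685,.12],velocity=.15)
sleep(.1)
a,b=snap(5)
print(current_time_s(),current_tcp_pos(),current_finger_gap(),current_wrist_force())
crop(b,170,50,100,100,6,'pics/s5.png');crop(a,80,160,140,120,5,'pics/t5.png')
```

```text
0.5086158260945962 [ 0.31190087 -0.32182618  2.76371057] [ 0.43964884  0.26907377 -0.01264521]
6.5667 [0.43897706 0.2681649  0.11909241] 0.5108930000211548 [ 0.0701799   0.43823822 -2.00086245]
```

View pics/s5.png

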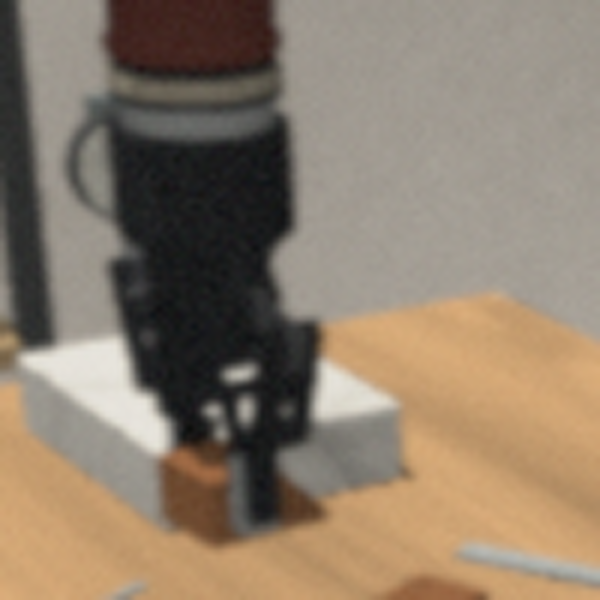

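View pics/t5.png

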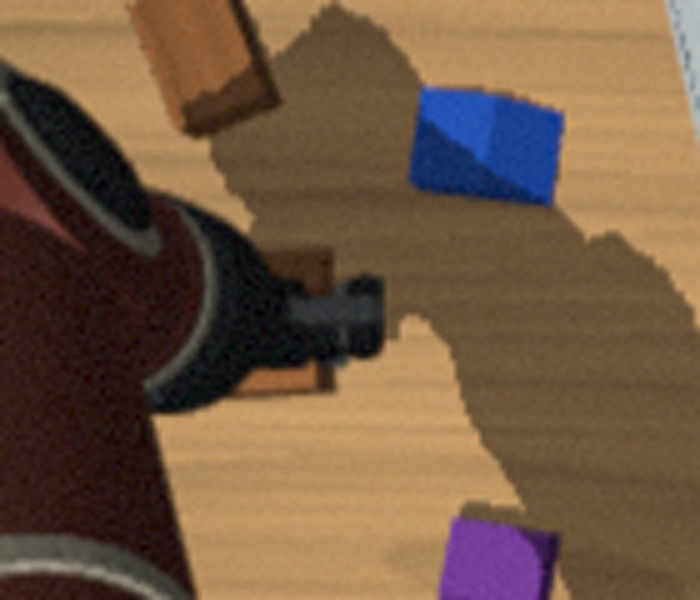

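```bash
cat >> h.py <<'E'
def board():
    a=np.radians(14.9); s=np.radians(6)
    x=np.array([np.cos(a)*np.cos(s),np.sin(a)*np.cos(s),np.sin(s)]); y=np.array([-np.sin(a),np.cos(a),0]); z=np.cross(x,y)
    return np.array([.5383,.0172,.032]),np.c_[x,y,z]
RT=board()[1]@np.diag([-1.,1,-1])
def toolfor(pb,off):  # tool pos so that the tool-frame point off sits at board coords pb
    o,B=board(); return o+B@np.array(pb)-RT@np.array(off)
E
python3 - <<'E'
from h import *
from plant import *
off=[-.010,0,-.013]
movep(toolfor([-.045,0,.05],off),RT)
sleep(.2);w0=current_wrist_force();print(w0,current_joint_pos())
a,b=snap(6)
print(movel(toolfor([-.045,0,.012],off),velocity=.1,f_stop=8))
print(movel(toolfor([-.045,0,-.006],off),velocity=.02,f_stop=3))
p=current_tcp_pos();o,B=board();print('board coords',B.T@(p+RT@np.array(off)-o),current_wrist_force())
print(current_time_s())
snap(7)
a=np.load('side7.npz')['p'];crop(a,220,110,160,140,5,'pics/s7.png');a=np.load('top7.npz')['p'];crop(a,190,110,140,160,4,'pics/t7.png')
E
```

```text
[ 0.75000643  0.29044199 -1.73899063] [ 0.09599652  0.57025137 -0.19240896  2.14424941  0.24662993  0.34098128
  1.54407969]
False
True
board coords [-4.49692979e-02 -4.85453655e-05  1.55096024e-04] [-0.38597157 -1.03012766  4.44152636]
9.0917
```

View pics/s7.png

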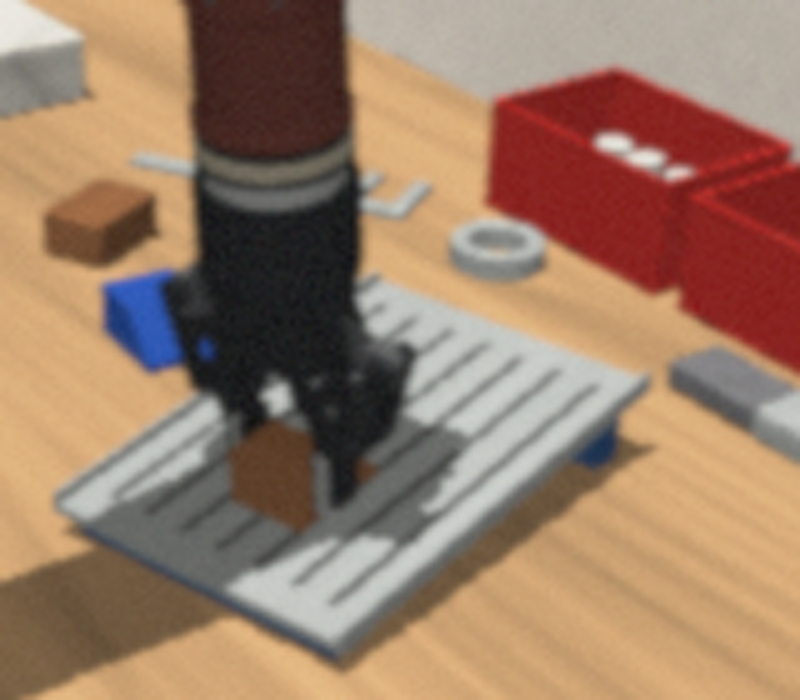

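View pics/t7.png

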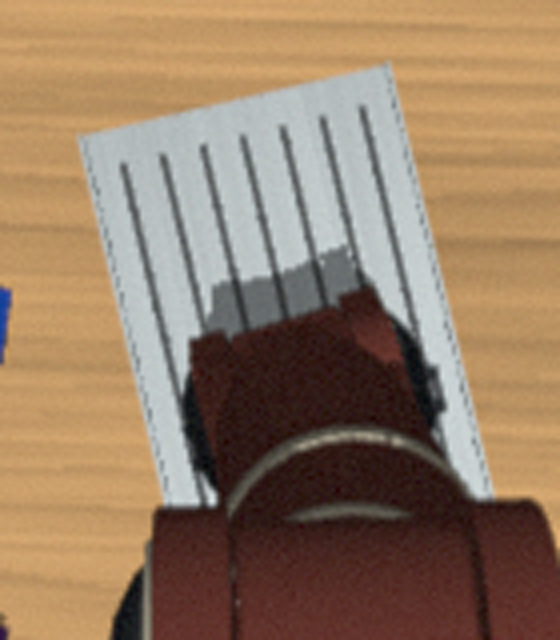

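Run:
```python
from h import *
from plant import *
off=[-.010,0,-.013]
command_gripper(0.75)
movel(toolfor([-.045,0,.06],off),velocity=.15)
command_gripper(1.0)
movep([.5935,-.326,.08],Rz(64.8))
sleep(.1)
print(current_time_s(),current_tcp_pos(),current_joint_pos())
a,b=snap(8)
crop(b,220,140,220,160,3.6,'pics/s8.png');crop(a,190,110,280,160,2.8,'pics/t8.png')
```

```text
11.8333 [ 0.59416484 -0.32303803  0.0800422 ] [ 0.52877946  0.79635904 -0.11369881  1.47779991  0.10355399  0.87413038
  1.5172316 ]
```

View pics/s8.png

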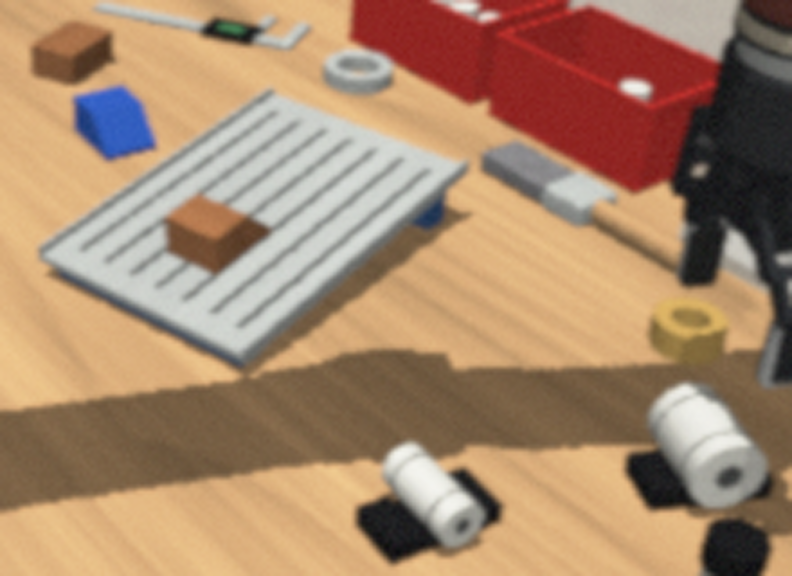

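View pics/t8.png

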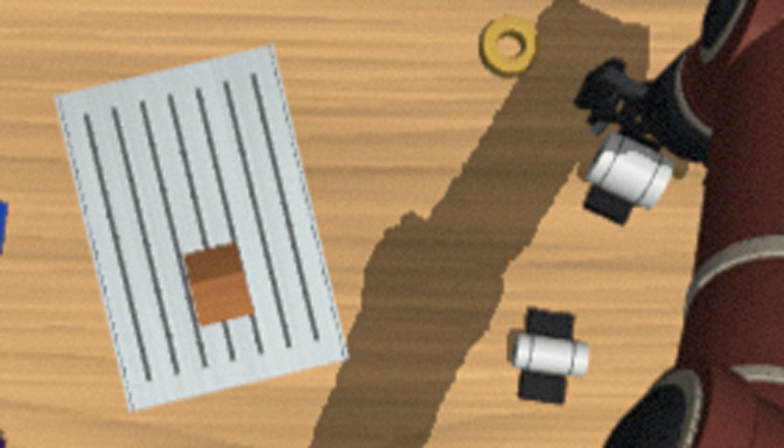

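Run:
```python
from h import *
from fing import *
from plant import *
print(current_tcp_pos(),np.degrees(np.arctan2(*current_tcp_rot()[[1,0],1])))
movel([.5935,-.326,.03],Rz(64.8),velocity=.1,f_stop=6)
sleep(.1)
print(current_time_s(),current_tcp_pos(),current_wrist_force())
a,b=snap(9)
crop(b,360,200,110,100,6,'pics/s9.png');crop(a,370,110,120,100,5,'pics/t9.png')
tips(9,.5935,-.326,.03,.12)
```

```text
[ 0.59400969 -0.32400182  0.08015959] 64.95826309022522
12.6833 [ 0.59424257 -0.32635956  0.03091439] [ 0.51573291 -0.38194479  0.00240508]
260 [430 439] 0.079 0.087 -0.378
261 [430 439] 0.076 0.083 -0.378
262 [430 438] 0.077 0.08 -0.378
263 [426 438] 0.069 0.078 -0.378
264 [426 438] 0.068 0.076 -0.376
265 [429 437] 0.068 0.074 -0.377
266 [429 437] 0.066 0.072 -0.378
267 [430 436] 0.066 0.068 -0.378
268 [431 433] 0.059 0.06 -0.374
270 [422 425] 0.033 0.035 -0.352
271 [420 425] 0.03 0.034 -0.353
272 [420 425] 0.03 0.031 -0.354
```

View pics/s9.png

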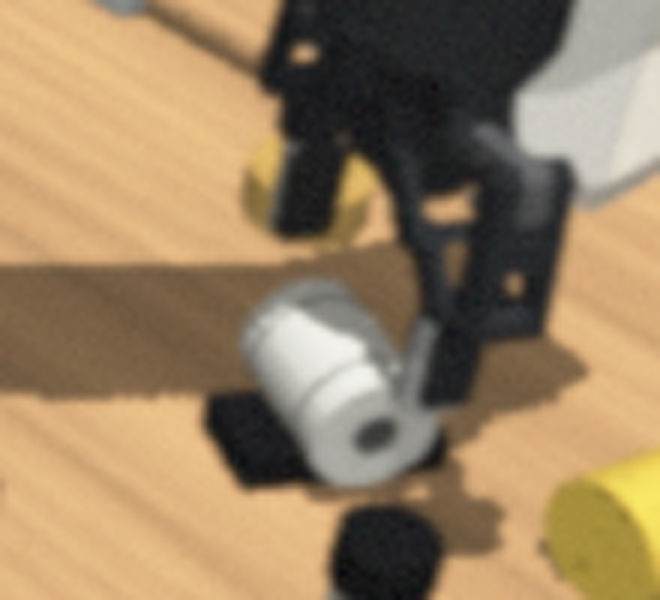

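View pics/t9.png

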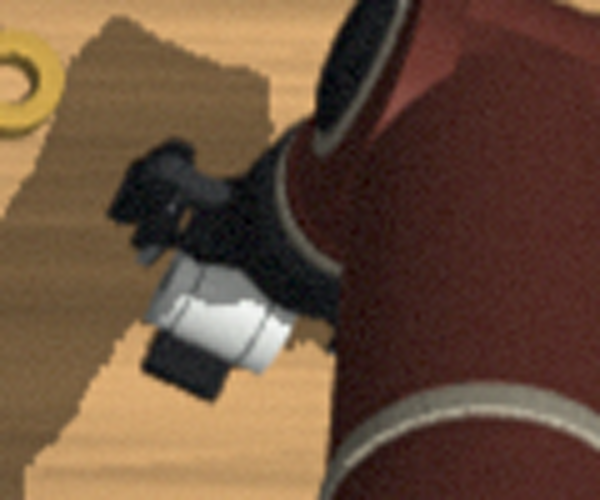

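Run:
```python
from h import *
from plant import *
s=np.load('side9.npz');X=pts('side',s['d']);q=X[255:266,429:438].reshape(-1,3)
n=np.array([-np.sin(np.radians(65)),np.cos(np.radians(65))])
lat=(q[:,:2]-[.5914,-.3277])@n; print('lat',np.percentile(lat,[5,50,95]),'al',np.percentile((q[:,:2]-[.5914,-.3277])@[n[1],-n[0]],[5,50,95]))
print(movel([.5935,-.326,-.009],Rz(64.8),velocity=.06,f_stop=4))
command_gripper(0.75)
sleep(.1)
print(current_time_s(),current_tcp_pos(),current_wrist_force())
a,b=snap(10)
crop(b,360,200,110,100,6,'pics/s10.png')
```

```text
lat [-0.00451622  0.0054739   0.01128373] al [-0.06938418 -0.05527115 -0.04847485]
False
14.0333 [ 0.59356408 -0.32605777 -0.00881846] [ 0.2148221  -0.38356992  0.14842718]
```

View pics/s10.png

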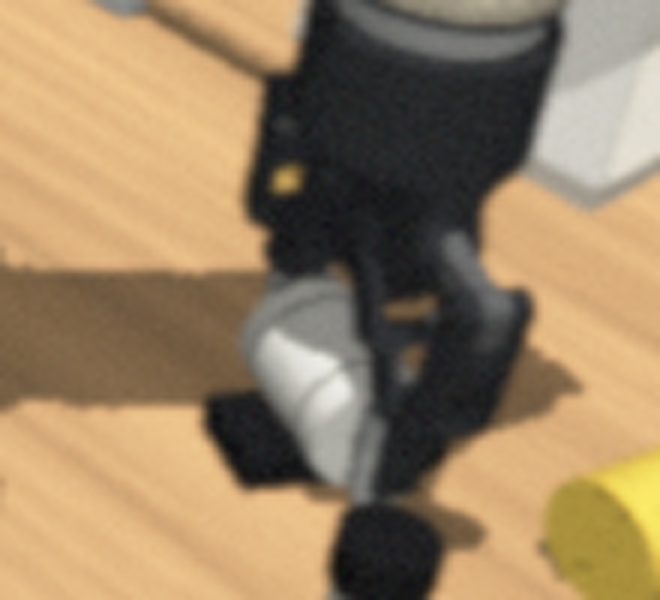

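Run:
```python
from h import *
from plant import *
command_gripper(0.0,40)
print(current_finger_gap(),current_wrist_force(),current_tcp_pos())
movel([.5935,-.326,.10],Rz(64.8),velocity=.12)
sleep(.1)
a,b=snap(11)
print(current_time_s(),current_tcp_pos(),current_finger_gap(),current_wrist_force())
crop(b,360,150,120,130,4.6,'pics/s11.png');crop(a,370,100,120,100,5,'pics/t11.png')
```

```text
0.6548629106141814 [-0.15295693  0.42661367  1.49696654] [ 0.59394231 -0.32572376 -0.00869123]
15.6167 [ 0.59299881 -0.32572502  0.09897731] 0.649008501120407 [ 0.8250381  -0.29044916 -2.81804107]
```

View pics/s11.png

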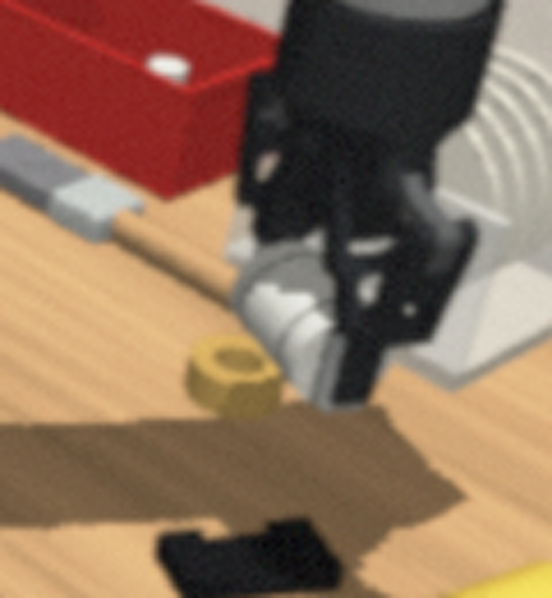

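View pics/t11.png

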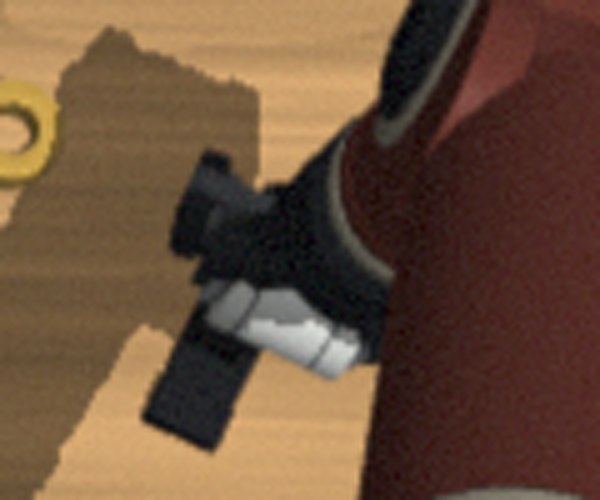

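Run:
```python
from h import *
np.set_printoptions(suppress=True,precision=4)
o,B=board()
for n in('top','side'):
    s=np.load(f'{n}8.npz');X=pts(n,s['d']);q=(X-o)@B
    m=(abs(q[...,0])<.12)&(abs(q[...,1])<.08)&(q[...,2]>.024)&(q[...,2]<.036)
    m=cv2.morphologyEx(m.astype(np.uint8),cv2.MORPH_OPEN,np.ones((3,3)))>0
    print(n,m.sum(),cv2.minAreaRect((q[m][:,:2]*1000).astype(np.float32)),np.median(q[m],0))
    pl=(abs(q[...,0])<.12)&(abs(q[...,1])<.08)&(abs(q[...,2])<.008); print(np.median(q[pl][:,2]))
```

```text
top 331 ((-54.755409240722656, -0.8952255249023438), (43.90546798706055, 38.597660064697266), 89.37976837158203) [-0.0559 -0.0001  0.03  ]
0.00023043040633292532
side 181 ((-61.06243133544922, -2.033906936645508), (36.97932434082031, 46.141849517822266), 0.8652317523956299) [-0.063  -0.0037  0.0291]
-0.0009143533932316202
```

Run:
```python
from h import *
from plant import *
off=[0,0,-.0387]; xb=-.001
movep(toolfor([xb,0,.08],off),RT)
sleep(.2);print(current_wrist_force(),current_joint_pos())
print(movel(toolfor([xb,0,.034],off),velocity=.1,f_stop=8))
print(movel(toolfor([xb,0,.0255],off),velocity=.02,f_stop=3))
sleep(.2)
p=current_tcp_pos();o,B=board();print('board coords',B.T@(p+RT@np.array(off)-o),current_wrist_force())
print(current_time_s())
snap(12)
a=np.load('side12.npz')['p'];crop(a,220,110,160,140,5,'pics/s12.png')
crop(a,255,170,70,60,10,'pics/s12b.png')
```

```text
[ 0.04467753 -0.36746103 -2.89130277] [ 0.08993821  0.60497668 -0.21616933  1.99935927  0.23996891  0.45526632
  1.53494016]
False
False
board coords [-9.25453251e-04  8.48200212e-06  2.55741087e-02] [ 0.7632128  -0.16317943 -1.81653822]
18.5083
```

View pics/s12.png

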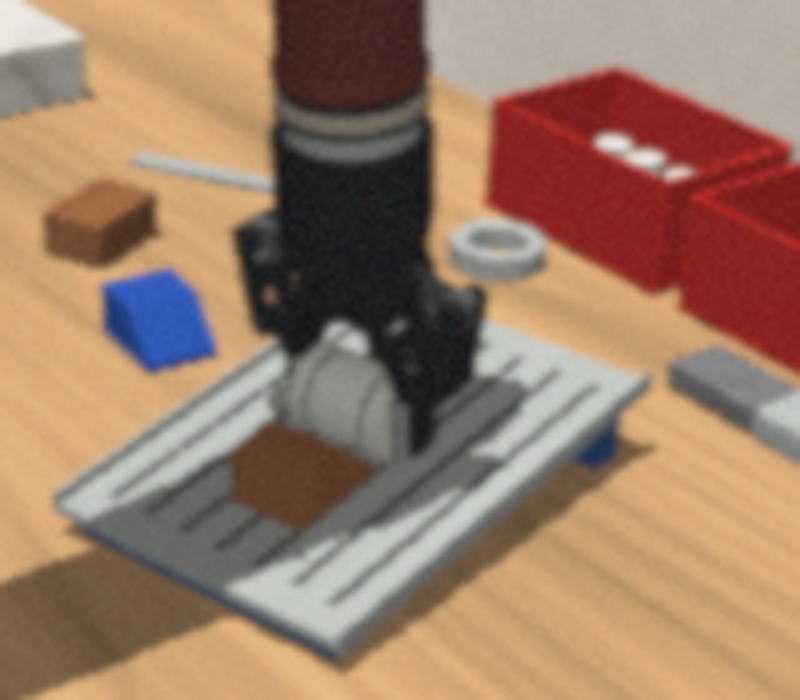

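View pics/s12b.png

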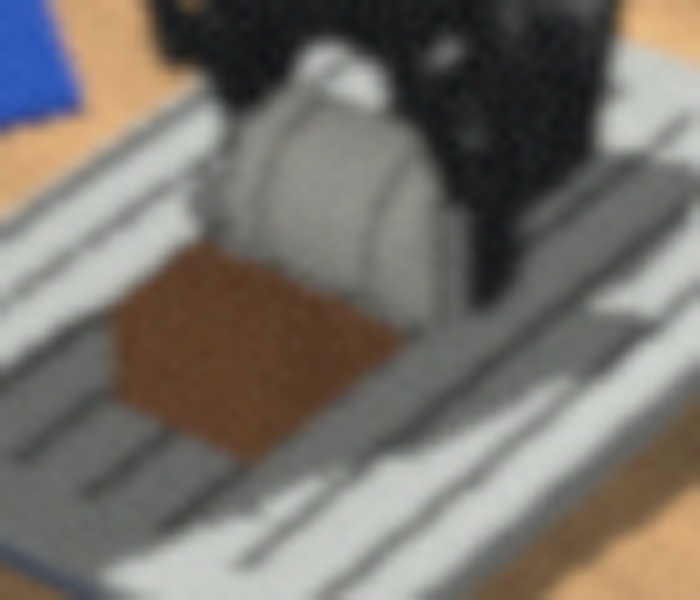

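Run:
```python
from h import *
from plant import *
off=[0,0,-.0387]; xb=-.001
print(movel(toolfor([xb,0,.019],off),velocity=.01,f_stop=2.5))
sleep(.2)
p=current_tcp_pos();o,B=board();print('board coords',B.T@(p+RT@np.array(off)-o),B.T@current_wrist_force())
print(current_time_s())
snap(13)
a=np.load('side13.npz')['p']
crop(a,255,170,70,60,10,'pics/s13b.png')
```

```text
True
board coords [-9.67987791e-04 -3.11291615e-05  2.16796155e-02] [-0.26193537 -0.4525382   5.98094417]
19.2667
```

View pics/s13b.png

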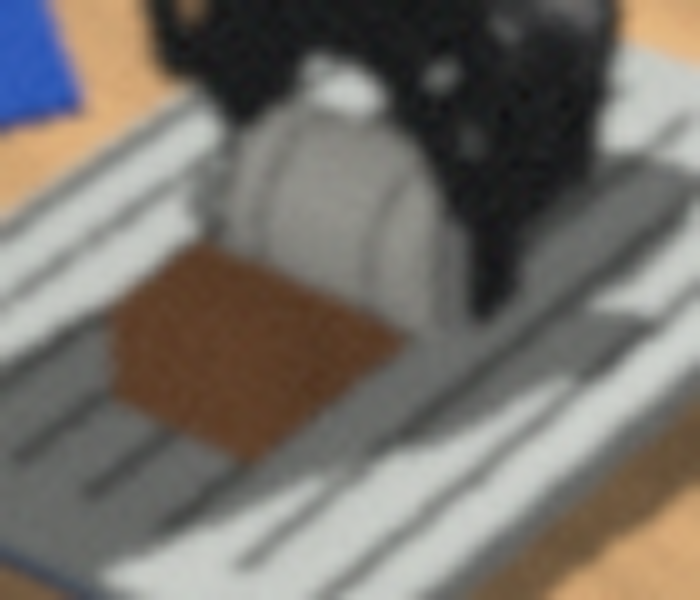

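Run:
```python
from h import *
from plant import *
off=[0,0,-.0387]; o,B=board()
def st(): 
    p=current_tcp_pos();print('board',(B.T@(p+RT@np.array(off)-o)*1000).round(2),(B.T@current_wrist_force()).round(2),current_time_s())
movel(toolfor([-.001,0,.0225],off),velocity=.01); sleep(.3); st()
print(movel(toolfor([-.005,0,.0225],off),velocity=.006,f_stop=1.3)); st(); sleep(.2); st()
snap(14)
a=np.load('side14.npz')['p']
crop(a,255,170,70,60,10,'pics/s14b.png')
```

```text
board [-1.17  0.04 22.35] [ 0.2  -0.48 -2.62] 20.025
True
board [-3.44 -0.03 22.55] [1.15 0.5  3.33] 20.5833
board [-3.33  0.   22.4 ] [ 1.9  -0.13  5.74] 20.7833
```

View pics/s14b.png

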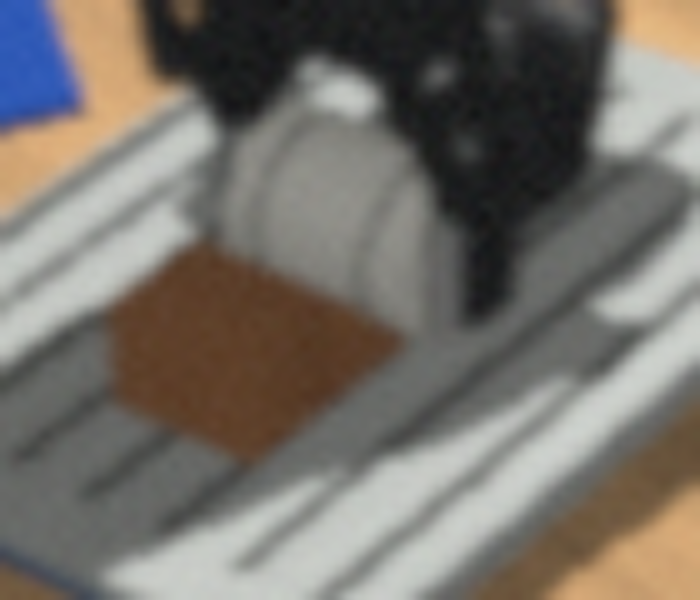

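Run:
```python
from h import *
from plant import *
off=[0,0,-.0387]; o,B=board()
def st(): 
    p=current_tcp_pos();print('board',(B.T@(p+RT@np.array(off)-o)*1000).round(2),(B.T@current_wrist_force()).round(2),current_time_s())
movel(toolfor([-.0023,0,.0225],off),velocity=.01); sleep(.3); st()
print(movel(toolfor([-.0023,0,.0205],off),velocity=.006,f_stop=1.5)); sleep(.2); st()
command_gripper(0.80); st()
sleep(.3)
a,b=snap(15)
crop(b,255,170,70,60,10,'pics/s15b.png')
```

```text
board [-2.78  0.04 22.27] [ 0.94 -0.41 -2.68] 21.575
True
board [-2.42  0.03 21.67] [ 0.62 -0.77  5.56] 22.0333
board [-4.06  0.15 20.55] [ 0.1  -0.69 -0.5 ] 22.3167
```

View pics/s15b.png

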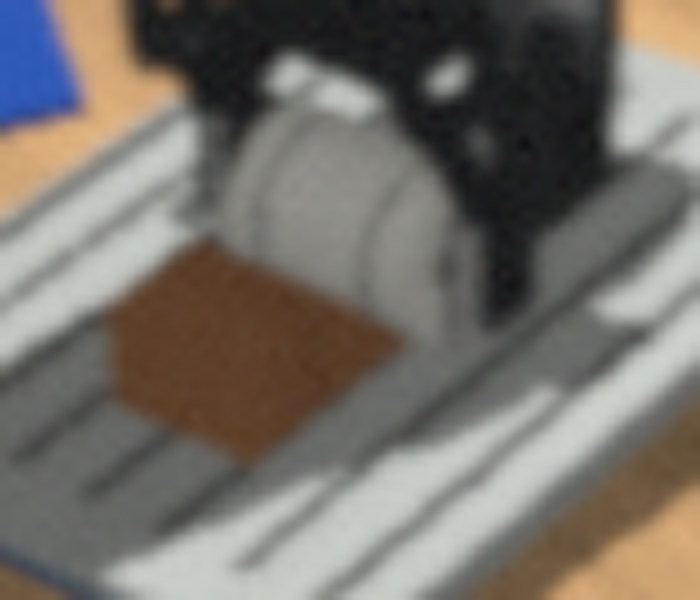

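Released; both fingers stand clear of the roller ends and the roller sits against the chock. I'll retreat along the normal and check.

Run:
```python
from h import *
from plant import *
np.set_printoptions(suppress=True,precision=4)
off=[0,0,-.0387]; o,B=board()
p=current_tcp_pos()
print(movel(p+B[:,2]*.10,RT,velocity=.1,f_stop=6))
movep([.50,-.18,.22],Rz(80))
sleep(.5)
a,b=snap(16); sleep(.5); snap(17)
print(current_time_s(),current_wrist_force())
crop(b,220,110,160,140,5,'pics/s16.png');crop(a,190,110,220,170,3.6,'pics/t16.png')
for t in(16,17):
  for n in('top','side'):
    s=np.load(f'{n}{t}.npz');q=(pts(n,s['d'])-o)@B
    R=(abs(q[...,0]-.0)<.03)&(abs(q[...,1])<.04)&(q[...,2]>.034)&(q[...,2]<.06)
    C=(q[...,0]<-.038)&(q[...,0]>-.09)&(abs(q[...,1])<.03)&(q[...,2]>.022)&(q[...,2]<.034)
    print(t,n,'roller',np.median(q[R],0),q[R][:,2].max(),'chock top',np.median(q[C],0))
```

```text
False
25.9583 [-0.1297 -0.6794  0.9378]
16 top roller [-0.0023 -0.0009  0.0417] 0.048702242875394146 chock top [-0.0564 -0.0008  0.03  ]
16 side roller [-0.0133 -0.0052  0.0405] 0.04448456971358239 chock top [-0.065  -0.0046  0.0285]
17 top roller [-0.0021 -0.0013  0.0416] 0.04928215501548053 chock top [-0.0565 -0.0007  0.03  ]
17 side roller [-0.0123 -0.005   0.0406] 0.045503544080519015 chock top [-0.0641 -0.0042  0.0285]
```

View pics/s16.png

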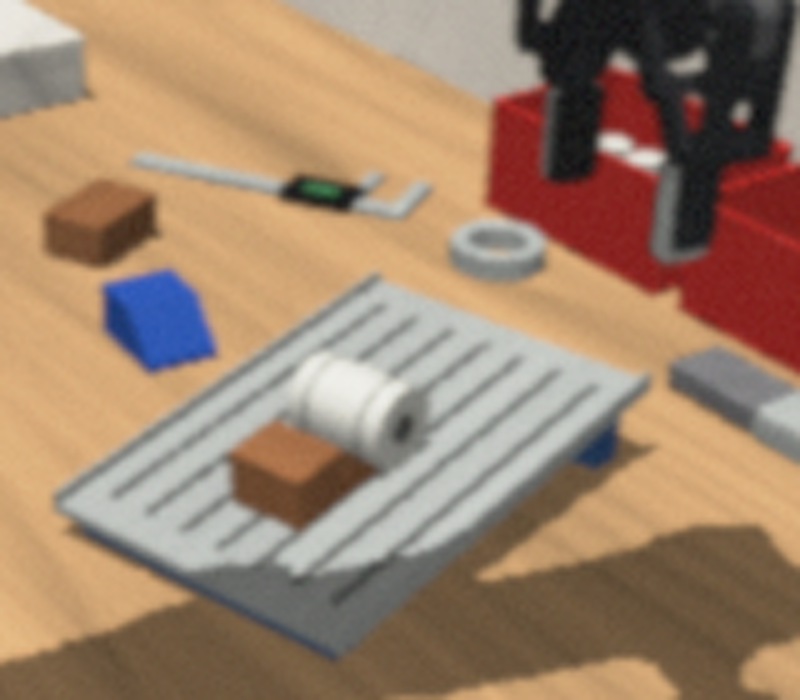

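View pics/t16.png

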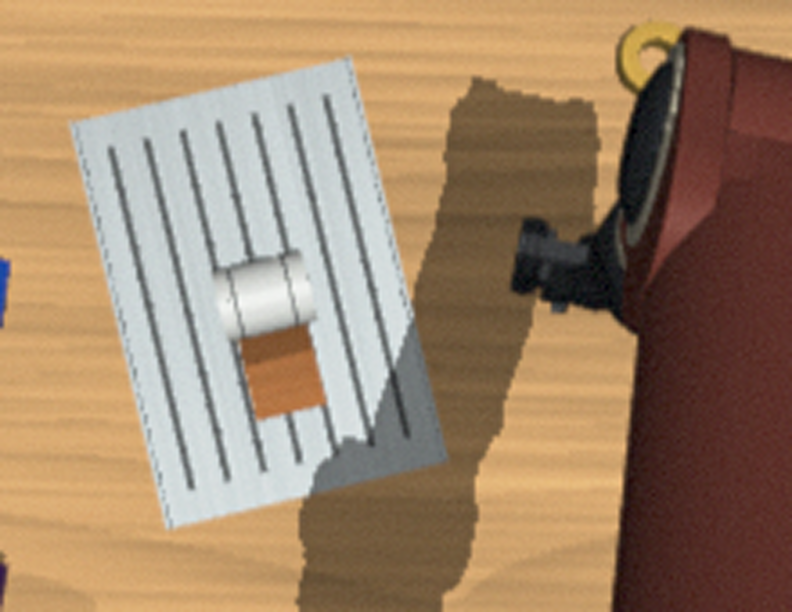

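```bash
python3 -c "
from plant import *
print(max(abs(current_qd())));sign_off();print(current_time_s())"
```

```text
0.003444743321854526
the job is handed in; nothing more can be done
the job is handed in; nothing more can be done
```

The thick roller is parked on the drain board at rest against the wooden chock, and the job is handed in after about 26 s.

I set the chock flat on the board first, nose uphill, about 45 mm below the board's centre. I then lowered the roller crosswise and eased it down until it touched the chock. I backed it off about 1 mm, set it on the board, let go and moved the arm clear.

**Final checks**
- Two sets of pictures 0.5 s apart show the roller and chock still, within the camera noise of about 1 mm. The roller lies parallel to the chock and just uphill of it.
- The chock moved no more than about 0.5 mm from where I placed it.
- The thin roller was never touched; it was last pictured in its rest before I gripped the thick roller. The plain block, coloured look-alikes and yellow cylinder were not touched.

**What disagreed**
- **Fingertip height:** the fingertips showed about 26 mm higher than the stated tool frame implies. I went by the side-camera depth and force-limited moves instead. The resulting contact heights on the board agreed to within 0.4 mm.
- **Cameras:** the two views differed by about 4–5 mm for most things, and by up to about 10 mm for the parked roller and chock along the slope. I used their mean and let the measured contact with the chock settle the roller's position. That contact came at −3.4 mm on the board, against −4 mm expected.

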